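Draw the oil spray from its holder and aim its straw at the bearing

TASK

The bearing on its stand wants oil: draw the small oil spray with the straw straight up out of its holder, then tip it forward and hold it in the air, clear of everything, so that the straw slopes down at about 40 degrees, points at the centre of the bearing's top face and ends about 5 cm short of it, ready to spray. Touch neither of the two stands, leave everything else where it is, and finish while still holding the can steady in that aim.

Things in the scene. Friction and masses are not known exactly. Their poses are not given: they have to be found in the camera images.
- holder: Steel holder fixed to the bench. Origin: underside of its 6 mm base plate (66 mm wide, y -41 to +131), below the axis of the can's cup; z up. Cup: outside diameter 59, inside 54, rim 61 mm above the bench, floor at 10 mm. At y = +90 mm a thin post ends in an open fork, 24 mm wide, prongs up to 154 mm, gap bottom at 127 mm; the straw lies freely in the gap (16 mm).
- oil_spray: The small spray can with a straw, standing upright in the holder, about 0.12 kg. Own z: up along the can; own y: along the straw from nozzle to tip. Origin: level with the can's bottom, 47 mm from the can's axis towards the straw's tip. At the start its axes lie along the holder's (yaw within 2 degrees).
- can_mid (a point): Point on the can's axis, half-way up (71.5 mm above its bottom); axes as oil_spray. Body 48 mm across up to 105 mm above its bottom, then a shoulder; nozzle button 16 mm wide, top at 143 mm. Best grasped across its own x (the straw leaves along y), about 85 to 95 mm above the bottom.
- can_foot (a point): Centre of the can's bottom; axes as oil_spray.
- straw_tip (a point): Open end of the straw; axes as oil_spray (y points out of the straw, where the spray goes). The straw is 4 mm thick, rigid, square to the can's axis, 137 mm above the can's bottom; its tip stands 118 mm from the can's axis.
- bearing_stand: Steel stand fixed to the bench: base 70 x 70 x 10 mm, column 19 mm thick (25 at its head), with a ball bearing (flat ring, outside diameter 52 mm, 15 mm high) lying on top, its top face 105 mm above the bench. Origin: underside of the base, on the column's axis. It and the nut stand swap places from one start to the next.
- bearing_stand_top (a point): Centre of the bearing's top face, the point to aim at, 105 mm above the bench.
- nut_stand: Like stand with a large hexagon nut (34 mm over corners, 16 mm high) in place of the bearing: not the target. Top 106 mm above the bench. Origin: underside of the base, on the column's axis.
- tall_can: Bystander: taller loose spray can with a clear cap and no straw, diameter 53, height 200 mm. Origin: centre of its bottom.
- nut_small: Bystander: small loose hexagon nut on the bench, 21 mm over corners, 10 mm high. Origin: centre of its underside.
- driver: Bystander: loose screwdriver lying on the bench, 212 mm long, handle 30 mm thick. Origin: under its middle; own y towards the handle.

How it is judged (in metres and radians):
On the way:
1. the can is drawn clear above the holder's cup, still upright (z of can_foot in the frame of holder above 0.065 m and angle between can_mid's own z axis and vertical below 0.3 rad and contact force between oil_spray and holder below 0.2 N and contact force between the fingers and oil_spray above 0.5 N), for 0.1 s.
At the end, for the whole second after the job is handed in: The can is held still by the fingers, clear of holder, stands and bench, tipped 23 to 57 degrees from upright; the straw's line passes within 16 mm (sideways and across) of the centre of the bearing's top face, and its tip is 20 to 80 mm short of it (y of bearing_stand_top in the frame of straw_tip between 0.02 and 0.08 m and x of bearing_stand_top in the frame of straw_tip between -0.016 and 0.016 m and z of bearing_stand_top in the frame of straw_tip between -0.016 and 0.016 m and angle between can_mid's own z axis and vertical between 0.4 and 1 rad and height (world z) of straw_tip above 0.108 m and height (world z) of can_foot above 0.03 m and contact force between the fingers and oil_spray above 1 N and contact force between oil_spray and holder below 0.2 N and contact force between oil_spray and nut_stand below 0.2 N and contact force between oil_spray and bearing_stand below 0.2 N and linear speed of oil_spray below 0.02 m/s and angular speed of oil_spray below 0.1 rad/s); the arm keeps its last pose, push and grip.
It fails at once if a stand is touched (contact force between any of bearing_stand, nut_stand and anything else above 2 N).
It fails at once if a bystander is shifted by more than 4 cm or toppled (distance of any of tall_can, nut_small, driver from where it was at the start of the episode above 0.04 m or angle between tall_can's own z axis and vertical above 0.5 rad).
It also fails if it takes over 38 s, if anything falls off the work surface, if the arm or the gripper's body presses on something with over 40 N, if the wrist force passes 120 N, or if a joint passes its speed limit or range.

ROBOT

A 6-joint arm with a two-finger parallel gripper is mounted at the origin on a cart in front of the work surface, level with it; the furniture and walls round the work are solid. World frame = base frame: x ahead of the robot, y to its left, z up, the work surface at z = 0. Lengths are in mm, angles in rad, forces in N, time in s.
With the tool pointing down it reaches from about 350 to 775 mm from the base axis. Payload 7.3 kg.
Tool frame: the origin (TCP) lies at the very end of the fingers, on their centre line; the grasp point (between the pads) lies bot.grasp_offset behind it (bot.grasp_offset is the distance from the TCP to the grasp point, in mm); z points along the fingers, y is the line along which they close (so a half turn about z gives the same grasp; the last joint's range is limited). The gripper opens to 92 mm and grips with 3 to 60 N. Pads are 19 mm wide; open, the fingers measure 130 mm over their backs; the gripper's body (75 mm by 190 mm) begins 47 mm behind the grasp point.
Start: joints at [-1.252, 0.342, 1.524, -0, 1.275, -0.146], TCP at [235.352, -469.312, 226.741] pointing down, gripper open.
Joint ranges: [-2.53, 2.53], [-0.77, 2.02], [0.04, 2.7], [-1, 4.14], [0.28, 2.66], [-3.11, 3.11]. Speed limits (rad/s): [2.57, 2.57, 3.14, 3.14, 3.14, 3.14].

INTERFACE

Orientations are given as [roll, pitch, yaw] about the fixed x, y, z axes, in that order (R = Rz(yaw) Ry(pitch) Rx(roll)).
In Python, from plant import bot gives the robot as it stands. The module is installed in compiled form; this text tells all that it offers.
- The arm moves only by the shell command python3 -m handwheel 'ROWS'. ROWS is JSON, a list of rows, each an object of numbers: "claw": the finger opening in mm, from 0 to 91.8; "dx", "dy", "dz": the shift along the tool's x, y, z in mm; "rx", "ry", "rz": the turn, a rotation vector about the tool's x, y, z in rad. A call has 1 to 10 rows; each row shifts and turns the commanded pose from where the row before left it, along the tool's axes as they then stand; what a row does not reach is not made up. A row lasts 1/10 s, in which the tool goes at most 50 mm and 8.59 degrees, less where a joint would pass 70% of its speed; a pose out of reach is approached as far as the arm can. A call is refused whole if a number of a shift passes 50 or a number of a turn 0.15, either way. A call with a gripper value outside its range is refused whole. The fingers move at their own pace and stop on an object; the grip force is fixed at half the most. Time passes only in rows, so rows that do not move let the fingers close. It gives the time, the measured TCP pose, the force and the opening at its end, in the units of the state.
- bot.get_obs(): the state, without advancing time (a new reading comes with each control period).
- bot.capture(name): name is "scene" or "top" or "wrist"; returns a dict with "frame" (480x640x3 uint8, red, green, blue), "camera_matrix" (3x3 intrinsics, pixels), "k1" (the pictures are not rectified: a ray, as slopes to the right and down, at radius r is drawn at 1 + k1 r^2 times it, then the intrinsics apply), "view" (4x4, takes a point from world to camera coordinates); the wrist camera has in their place "mount" (4x4, takes a point from camera to tool coordinates, whose origin is the TCP and whose axes are the flange's). Camera axes: x right, y down, z forward; pixel columns grow to the right and rows downward; lengths in mm; the calibration is good to about 2 mm. A picture is of the moment at which its call begins: read the wrist's pose just before it. There is no depth.
- bot.close_job(): hands the job in, once; it reports no verdict.
The state is a dict: "time": time; "joint_positions": joint angles; "dq": joint speeds; "tau": joint torques, N m; "tool_pos": TCP position; "tcp_rot": TCP orientation; "contact_force": force on the tool from outside, world axes, zero at the start; "moment": the same for the moment, N m; "grip_width": finger opening in mm.
Only numpy, scipy, OpenCV 4.12 (cv2) and the standard library are available. Lean on these libraries where they do the work, as an engineer would, in place of code of your own. Each camera call takes 0.05 s, during which the arm holds its last target. There are 200 camera calls.

## Working session

There is one attempt and no reset: what is moved stays moved. The work goes in short steps, Python scripts to look and compute and a shell command to move; the robot and the scene stay as the last step left them, time stands still between calls to the robot, and variables do not carry over. Pictures are saved under pics/ and viewed, on a budget of 10 in all, crops included, one or two more only if the job needs it, and the job is handed in when it is done.

```bash
mkdir -p pics
cat > h.py <<'E'
import numpy as np, cv2, json
from scipy.spatial.transform import Rotation as R
from plant import bot
def save(n,f):
    c=bot.capture(n); cv2.imwrite(f'pics/{f}.png',c['frame'][:,:,::-1]); np.savez(f'pics/{f}.npz',**c); return c
def ray(c,u,v,V=None):
    K=np.array(c['camera_matrix']); V=np.array(c['view']) if V is None else V
    d=np.array([(u-K[0,2])/K[0,0],(v-K[1,2])/K[1,1]]); s=d.copy(); k=float(c['k1'])
    for _ in range(30): s=d/(1+k*(s@s))
    Rm=V[:3,:3]; o=-Rm.T@V[:3,3]; r=Rm.T@np.array([s[0],s[1],1]); return o,r/np.linalg.norm(r)
def plane(c,u,v,z,V=None):
    o,r=ray(c,u,v,V); return o+r*(z-o[2])/r[2]
def tri(a,b):
    (o1,d1),(o2,d2)=a,b
    t=np.linalg.lstsq(np.c_[d1,-d2],o2-o1,rcond=None)[0]; p,q=o1+d1*t[0],o2+d2*t[1]
    return (p+q)/2,np.linalg.norm(p-q)
def proj(c,p,V=None):
    K=np.array(c['camera_matrix']); V=np.array(c['view']) if V is None else V
    x=V[:3,:3]@p+V[:3,3]; s=x[:2]/x[2]; s=s*(1+float(c['k1'])*(s@s)); return K[:2,:2]@s+K[:2,2]
E
python3 - <<'E'
from h import *
print(bot.get_obs(), bot.grasp_offset)
for n in('scene','top'):
    c=save(n,n+'1'); print(n,c['camera_matrix'],c['k1'],c['view'])
E
```

```text
{'time': 0.0, 'joint_positions': array([-1.25200154e+00,  3.42698620e-01,  1.52500619e+00, -2.68287295e-05,
        1.27539626e+00, -1.45998969e-01]), 'dq': array([-0.00079626,  0.00066057, -0.0020186 ,  0.00043743, -0.00229621,
       -0.00093099]), 'tau': array([-1.97103168e-04, -4.31243670e+01, -2.44225073e+01,  7.16064451e-02,
        5.54354070e-02, -1.06525545e-04]), 'tool_pos': array([ 235.21052051, -468.91152907,  226.06125099]), 'tcp_rot': array([-3.14009655e+00, -1.94064573e-04,  4.64801443e-01]), 'contact_force': array([0.4006805 , 0.33725606, 0.30922972]), 'moment': array([0.01331019, 0.00896351, 0.00343014]), 'grip_width': 91.76476135091252} 18.8
scene [[552.96142861   0.         314.29496362]
 [  0.         552.96142861 242.06134622]
 [  0.           0.           1.        ]] -0.04091536892150863 [[-4.54004733e-01 -8.90997874e-01  1.57836282e-03  5.19182573e+02]
 [-6.38968372e-01  3.24348410e-01 -6.97508085e-01  3.11045117e+02]
 [ 6.20966281e-01 -3.17680496e-01 -7.16575174e-01  7.75250755e+02]
 [ 0.00000000e+00  0.00000000e+00  0.00000000e+00  1.00000000e+00]]
top [[617.0269498    0.         326.82288743]
 [  0.         617.0269498  241.38157996]
 [  0.           0.           1.        ]] -0.05386866972692146 [[ 2.65502950e-03 -9.99763692e-01  2.15756983e-02  2.91971765e+02]
 [-9.90093395e-01 -5.65705574e-03 -1.40296352e-01  5.47718468e+02]
 [ 1.40385254e-01 -2.09894655e-02 -9.89874448e-01  1.32013598e+03]
 [ 0.00000000e+00  0.00000000e+00  0.00000000e+00  1.00000000e+00]]
```

View pics/scene1.png

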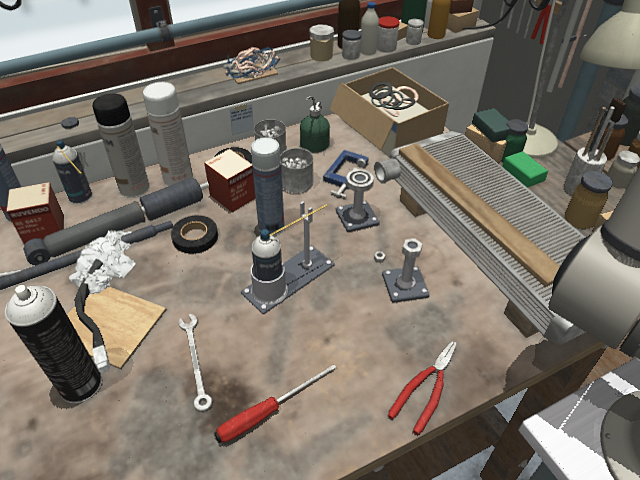

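View pics/top1.png

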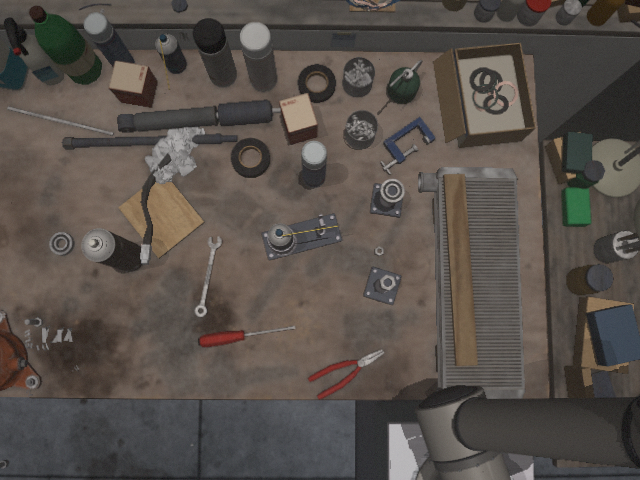

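The scene view shows the oil spray in its cup (nozzle ~(265,235), straw tip ~(327,205)), the bearing at (360,178) and the nut at (412,244). In the top view the nozzle is at ~(280,232), the tip at ~(338,228), the bearing at (391,187), the nut at (387,283) and the tall can at (313,150).

Run:
```python
from h import *
S=dict(np.load('pics/scene1.npz'));T=dict(np.load('pics/top1.npz'))
def yel(c,box):
    x0,y0,x1,y1=box; h=cv2.cvtColor(c['frame'],cv2.COLOR_RGB2HSV)[y0:y1,x0:x1]
    m=((h[...,0]>18)&(h[...,0]<34)&(h[...,1]>130)&(h[...,2]>110)); v,u=np.nonzero(m); u=u+x0;v=v+y0
    return u[u.argmin()],v[u.argmin()],u[u.argmax()],v[u.argmax()],len(u)
a=yel(S,(255,195,335,250));b=yel(T,(270,215,350,245));print(a,b)
print('straw tip',tri(ray(S,*a[2:4]),ray(T,*b[2:4])))
print('straw tip@137+10',plane(T,*b[2:4],147), plane(S,*a[2:4],147))
print('straw root@147',plane(T,*b[:2],147), plane(S,*a[:2],147))
print('bearing',tri(ray(S,360,177.5),ray(T,391.5,187)),plane(T,391.5,187,105))
print('nut',tri(ray(S,412,243),ray(T,387.5,283)))
print('tall',plane(T,314,148,200),plane(S,265,145,200))
print('driver',plane(T,247,334,10)); print('nutsm',plane(T,379,251,10))
X=np.hstack([cv2.resize(T['frame'][170:300,255:405],None,fx=2.6,fy=2.6,interpolation=2),cv2.resize(S['frame'][150:280,240:390],None,fx=2.6,fy=2.6,interpolation=2)])
cv2.imwrite('pics/z1.png',X[:,:,::-1])
```

```text
(np.int64(270), np.int64(234), np.int64(326), np.int64(205), 74) (np.int64(283), np.int64(235), np.int64(336), np.int64(226), 23)
straw tip (array([560.79066992, 276.92988304, 150.37402767]), np.float64(3.151162732640916))
straw tip@137+10 [562.19589051 278.14358472 147.        ] [563.17330551 273.83380668 147.        ]
straw root@147 [543.15507931 384.96757011 147.        ] [542.46855154 386.05423431 147.        ]
bearing (array([653.30652746, 155.35007523,  98.01737776]), np.float64(6.984324835790997)) [653.66212394 159.12031855 105.        ]
nut (array([449.97088862, 170.66035579, 110.83610726]), np.float64(0.12159396748823466))
tall [708.94810558 323.52514015 200.        ] [697.68559393 323.97893755 200.        ]
driver [344.19582525 468.0648526   10.        ]
nutsm [529.02318321 176.8245352   10.        ]
```

View pics/z1.png

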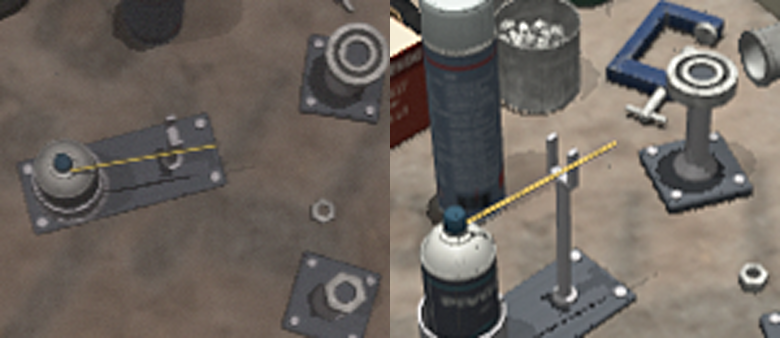

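The measured points agree with the text: straw tip z ≈150 against 147 and bearing top about 98–105. The straw points towards about (0.17, -0.985). I'll set out and fit the arm kinematics on the way.

```bash
python3 - <<'E'
from h import *
o=bot.get_obs(); open('log.jsonl','a').write(json.dumps([list(map(float,o['joint_positions'])),list(map(float,o['tool_pos'])),list(map(float,o['tcp_rot']))])+'\n')
S=dict(np.load('pics/scene1.npz'));T=dict(np.load('pics/top1.npz'))
for n,s,t,z in(('tip',(326.5,204.6),(338.1,226.5),147),('button',(264.7,232.7),(279.2,232.3),153),('bearing',(360.2,177.5),(391.3,189.4),105)):
    print(n,tri(ray(S,*s),ray(T,*t)),plane(S,*s,z),plane(T,*t,z))
E
python3 -m handwheel '[{"dx":35,"dy":-25,"dz":-18},{"dx":35,"dy":-25,"dz":-18},{"dx":35,"dy":-25,"dz":-18},{"dx":35,"dy":-25,"dz":-18},{"dx":35,"dy":-25,"dz":-18},{"dx":35,"dy":-25,"dz":-18},{"dx":35,"dy":-25,"dz":-18},{"dx":35,"dy":-25,"dz":-18,"rx":0.1},{"dx":35,"dy":-25,"dz":-18,"rx":0.1},{"dx":35,"dy":-25,"dz":-18,"rx":0.1}]'
python3 - <<'E'
from h import *
o=bot.get_obs(); open('log.jsonl','a').write(json.dumps([list(map(float,o['joint_positions'])),list(map(float,o['tool_pos'])),list(map(float,o['tcp_rot']))])+'\n')
print(o)
c=save('wrist','w0'); print({k:c[k] for k in c if k!='frame'})
E
```

```text
tip (array([560.76435651, 274.09679584, 149.92619131]), np.float64(0.20393880962292443)) [563.68333604 272.60964215 147.        ] [561.19782069 273.89410008 147.        ]
button (array([548.52189385, 392.64285876, 147.53439309]), np.float64(0.041528668713048965)) [543.2957191  394.51126292 153.        ] [547.67671886 392.35051918 153.        ]
bearing (array([647.61177994, 157.32989912, 102.72578234]), np.float64(4.83516041761401)) [643.83811086 156.90799935 105.        ] [648.46134538 159.61283382 105.        ]
{'time': 0.1, 'joint_positions': array([-1.25202008e+00,  3.42668048e-01,  1.52487668e+00, -1.21014674e-05,
        1.27540808e+00, -1.45997846e-01]), 'dq': array([ 7.52535221e-04, -2.46483169e-03, -1.12496175e-03,  8.07082572e-05,
        6.07973523e-04,  1.61724787e-03]), 'tau': array([ 1.84120116e-03, -4.32003701e+01, -2.44693333e+01,  7.19124824e-02,
        5.24965615e-02, -1.94714755e-05]), 'tool_pos': array([ 235.224095  , -468.96906453,  226.12231505]), 'tcp_rot': array([-3.14024528e+00, -1.86426498e-04,  4.64777499e-01]), 'contact_force': array([ 0.41691607, -0.42238661, -0.58301213]), 'moment': array([ 0.01036222, -0.00860249,  0.01338169]), 'grip_width': 92.10942818861953}
{'camera_matrix': array([[343.53814907,   0.        , 322.89814719],
       [  0.        , 343.53814907, 240.87276775],
       [  0.        ,   0.        ,   1.        ]]), 'k1': 0.003203532860261928, 'mount': array([[-2.52972796e-04, -9.56806795e-01, -2.90724429e-01,
         7.85412782e+01],
       [ 9.99999770e-01, -5.90195193e-05, -6.75906259e-04,
         1.84319910e-01],
       [ 6.29553285e-04, -2.90724533e-01,  9.56806590e-01,
        -1.57970436e+02],
       [ 0.00000000e+00,  0.00000000e+00,  0.00000000e+00,
         1.00000000e+00]])}invalid input at $[0]: expected keys claw, dx, dy, dz, rx, ry, rz
```

```bash
cat > st.py <<'E'
from h import *
o=bot.get_obs(); open('log.jsonl','a').write(json.dumps([list(map(float,o['joint_positions'])),list(map(float,o['tool_pos'])),list(map(float,o['tcp_rot']))])+'\n')
np.set_printoptions(precision=3,suppress=True)
print(o['time'],o['joint_positions'],o['tool_pos'],o['tcp_rot'],o['contact_force'],o['grip_width'])
E
python3 -m handwheel '[{"claw":91.8,"dx":35,"dy":-25,"dz":-18,"rx":0,"ry":0,"rz":0},{"claw":91.8,"dx":35,"dy":-25,"dz":-18,"rx":0,"ry":0,"rz":0},{"claw":91.8,"dx":35,"dy":-25,"dz":-18,"rx":0,"ry":0,"rz":0},{"claw":91.8,"dx":35,"dy":-25,"dz":-18,"rx":0,"ry":0,"rz":0},{"claw":91.8,"dx":35,"dy":-25,"dz":-18,"rx":0,"ry":0,"rz":0}]'
python3 st.py
python3 -m handwheel '[{"claw":91.8,"dx":35,"dy":-25,"dz":-18,"rx":0.1,"ry":0,"rz":0},{"claw":91.8,"dx":35,"dy":-25,"dz":-18,"rx":0.1,"ry":0,"rz":0.1},{"claw":91.8,"dx":0,"dy":0,"dz":0,"rx":0,"ry":0.1,"rz":0}]'
python3 st.py
python3 -m handwheel '[{"claw":91.8,"dx":35,"dy":-25,"dz":-10,"rx":0,"ry":0.1,"rz":0.1},{"claw":91.8,"dx":35,"dy":-25,"dz":-10,"rx":0,"ry":0.1,"rz":0.1},{"claw":91.8,"dx":0,"dy":0,"dz":0,"rx":0,"ry":0,"rz":0}]'
python3 st.py
python3 - <<'E'
from h import *
L=[json.loads(l) for l in open('log.jsonl')]
def Ro(q,s): return R.from_euler('ZYZYZ',[q[0],q[1]+q[2],s*q[3],q[4],q[5]+np.pi/2])
A=[];b=[]
for q,p,e in L:
    print([np.degrees((Ro(q,s).inv()*R.from_euler('xyz',e)).magnitude()).round(2) for s in(1,-1)])
    d=lambda t:np.array([np.sin(t),0,np.cos(t)]); Rz=R.from_euler('z',q[0]); t=q[1]+q[2]
    A.append(np.c_[Rz.apply([1,0,0]),[0,0,1],Rz.apply(d(q[1])),Rz.apply(d(t)),Rz.apply(d(t+np.pi/2)),R.from_euler('xyz',e).apply([0,0,1])]);b.append(p)
A=np.vstack(A);b=np.hstack(b);x,r,k,s=np.linalg.lstsq(A,b,rcond=None);print(x,k,s,abs(A@x-b).max())
E
```

```text
time: 0.65
tool_pos: [336.1, -277.4, 317.3]
tcp_rot: [-3.141, 0.0, 0.464]
contact_force: [-0.4, -0.6, 0.2]
grip_width: 92.0
0.65 [-0.866  0.114  1.574  0.     1.454  0.24 ] [ 336.08  -277.398  317.281] [-3.141  0.     0.464] [-0.385 -0.644  0.246] 91.98917107958293
time: 0.95
tool_pos: [380.9, -201.2, 356.3]
tcp_rot: [-2.938, -0.085, 0.351]
contact_force: [0.1, -0.9, -0.9]
grip_width: 91.7
0.95 [-0.786  0.159  1.437  0.162  1.695  0.433] [ 380.919 -201.213  356.337] [-2.938 -0.085  0.351] [ 0.103 -0.856 -0.861] 91.72912455424937
time: 1.25
tool_pos: [428.0, -141.3, 395.7]
tcp_rot: [-2.904, -0.241, 0.104]
contact_force: [-0.8, -0.3, -0.1]
grip_width: 91.9
1.25 [-0.733  0.074  1.458  0.337  1.626  0.721] [ 427.993 -141.282  395.722] [-2.904 -0.241  0.104] [-0.799 -0.278 -0.069] 91.85534938296121Traceback (most recent call last):
  File "<stdin>", line 6, in <module>
  File "<stdin>", line 3, in Ro
  File "scipy/spatial/transform/_rotation.pyx", line 1413, in scipy.spatial.transform._rotation.Rotation.from_euler
ValueError: Expected axis specification to be a non-empty string of upto 3 characters, got ZYZYZ
```

```bash
cat > kin.py <<'E'
from h import *
from scipy.optimize import least_squares
lo=np.array([-2.53,-.77,.04,-1,.28,-3.11]);hi=np.array([2.53,2.02,2.7,4.14,2.66,3.11])
def Ro(q,s): return R.from_euler('ZYZ',[q[0],q[1]+q[2],s*q[3]])*R.from_euler('YZ',[q[4],q[5]+np.pi/2])
def basis(q,Rt):
    d=lambda t:np.array([np.sin(t),0,np.cos(t)]); Rz=R.from_euler('z',q[0]); t=q[1]+q[2]
    return np.c_[Rz.apply([1,0,0]),[0,0,1],Rz.apply(d(q[1])),Rz.apply(d(t)),Rz.apply(d(t+np.pi/2)),Rt.apply([0,0,1])]
def fit(verbose=0):
    L=[json.loads(l) for l in open('log.jsonl')]
    e={s:max((Ro(q,s).inv()*R.from_euler('xyz',e)).magnitude() for q,p,e in L) for s in(1,-1)}
    s=min(e,key=e.get); A=np.vstack([basis(q,R.from_euler('xyz',r)) for q,p,r in L]); b=np.hstack([p for q,p,r in L])
    W=1e-3*np.eye(6); x=np.linalg.lstsq(np.vstack([A,W]),np.r_[b,W@np.zeros(6)],rcond=None)[0]
    if verbose: print(e,x,np.linalg.svd(A)[1],abs(A@x-b).max())
    return s,x
def ik(p,Rt,s,x,q0):
    def f(q):
        r=Ro(q,s); return np.r_[(basis(q,r)@x-p)/100,(r.inv()*Rt).as_rotvec()*2]
    best=None
    rng=np.random.default_rng(0)
    for k in range(12):
        g=q0 if k==0 else rng.uniform(lo,hi); m=least_squares(f,np.clip(g,lo+1e-3,hi-1e-3),bounds=(lo,hi))
        if m.cost<1e-6 and (best is None or np.abs(m.x-q0).sum()<np.abs(best-q0).sum()): best=m.x
    return best
def toolR(phi,down,flip=1):
    z=np.array([np.cos(phi)*np.cos(down),np.sin(phi)*np.cos(down),-np.sin(down)]); y=flip*np.array([np.sin(phi),-np.cos(phi),0]); return R.from_matrix(np.c_[np.cross(y,z),y,z])
E
python3 - <<'E'
from kin import *
np.set_printoptions(precision=3,suppress=True)
s,x=fit(1); q0=bot.get_obs()['joint_positions']
G=np.array([546,393,100.]); B=np.array([648,158,105.])
for flip in(1,-1):
  for a in(25,35,45):
    for ph in(-80,):
      Rt=toolR(np.radians(ph),np.radians(a),flip); z=Rt.apply([0,0,1])
      print(flip,a,'pre',ik(G-z*100+z*18.8,Rt,s,x,q0),'grasp',ik(G+z*18.8,Rt,s,x,q0),'lift',ik(G+z*18.8+[0,0,130],Rt,s,x,q0))
      for pf in(-15,-28,-40):
        f=np.radians(pf);t=np.radians(40);d=np.array([np.cos(t)*np.cos(f),np.cos(t)*np.sin(f),-np.sin(t)]);n=np.array([np.sin(t)*np.cos(f),np.sin(t)*np.sin(f),np.cos(t)])
        g=B-168*d-47*n; Rf=toolR(f,np.radians(a+40),flip); print('   final',pf,g,ik(g+Rf.apply([0,0,18.8]),Rf,s,x,q0))
E
```

```text
{1: 8.630144685909883e-16, -1: 0.6730164187643742} [ 33.878 489.124 719.401 341.381 271.049 580.817] [4.44  3.167 0.417 0.218 0.184 0.067] 71.63031156334768
1 25 pre [ 1.149  1.347  0.217 -0.884  2.423 -2.593] grasp [ 1.098  1.31   0.475 -0.767  2.235 -2.417] lift [ 1.098  1.164  0.514 -0.832  2.309 -2.516]
   final -15 [494.508 199.128 176.984] [ 0.777  0.495  1.984 -0.753  0.561 -3.047]
   final -28 [507.694 232.602 176.984] [ 0.857  0.511  1.799 -0.597  0.822 -2.956]
   final -40 [526.271 260.143 176.984] [ 0.876  0.549  1.623 -0.514  1.034 -2.857]
1 35 pre [ 1.117  1.181  0.424 -0.679  2.269 -2.444] grasp [ 1.067  1.176  0.632 -0.628  2.078 -2.343] lift [ 1.067  1.036  0.632 -0.682  2.188 -2.442]
   final -15 [494.508 199.128 176.984] [ 0.59   0.424  1.824 -0.293  0.741  2.624]
   final -28 [507.694 232.602 176.984] [ 0.671  0.456  1.704 -0.308  0.898  2.913]
   final -40 [526.271 260.143 176.984] None
1 45 pre [ 1.072  1.027  0.61  -0.536  2.1   -2.375] grasp [ 1.024  1.05   0.781 -0.517  1.909 -2.313] lift [ 1.024  0.913  0.75  -0.555  2.053 -2.406]
   final -15 [494.508 199.12
[... 726 characters left out ...]
 lift [ 1.067  1.036  0.632 -0.682  2.188  0.699]
   final -15 [494.508 199.128 176.984] [ 0.59   0.424  1.824 -0.293  0.741 -0.518]
   final -28 [507.694 232.602 176.984] [ 0.671  0.456  1.704 -0.308  0.898 -0.229]
   final -40 [526.271 260.143 176.984] [ 0.706  0.496  1.577 -0.3    1.044 -0.018]
-1 45 pre [ 1.072  1.027  0.61  -0.536  2.1    0.766] grasp [ 1.024  1.05   0.781 -0.517  1.909  0.828] lift [ 1.024  0.913  0.75  -0.555  2.053  0.735]
   final -15 [494.508 199.128 176.984] [ 0.442  0.432  1.663 -0.068  0.981 -0.831]
   final -28 [507.694 232.602 176.984] [ 0.503  0.457  1.591 -0.084  1.047 -0.538]
   final -40 [526.271 260.143 176.984] [ 0.538  0.487  1.51  -0.092  1.117 -0.296]
```

Run:
```python
import re
t=open('kin.py').read()
t=t.replace("Rt.apply([0,0,1])]\n","Rt.apply([0,0,1]),Rz.apply([0,1,0])]\n").replace("np.eye(6)","np.eye(7)").replace("np.zeros(6)","np.zeros(7)")
open('kin.py','w').write(t)
from kin import *
fit(1)
L=[json.loads(l) for l in open('log.jsonl')]
for q,p,e in L: print(np.round(R.from_euler('z',-q[0]).apply(p),2),np.round(q,4))
```

```text
{1: 8.630144685909883e-16, -1: 0.6730164187643742} [5.24106761e-03 2.22899749e+02 5.06131439e+02 3.79600373e+02
 4.64416685e+01 3.18071138e+02 7.64009517e+01] [4.44047446 3.16652921 2.2433832  0.37848697 0.21757149 0.16584979
 0.06644728] 0.0037221551074821946
[519.06  76.4  226.12] [-1.252   0.3427  1.5249 -0.      1.2754 -0.146 ]
[519.06  76.4  226.12] [-1.252   0.3427  1.5249 -0.      1.2754 -0.146 ]
[429.02  76.42 317.28] [-8.6630e-01  1.1390e-01  1.5738e+00  1.0000e-04  1.4541e+00  2.4010e-01]
[411.51 127.47 356.34] [-0.7864  0.1592  1.4365  0.1625  1.6947  0.4329]
[412.65 181.27 395.72] [-0.7327  0.0743  1.4577  0.3365  1.6265  0.721 ]
```

Run:
```python
from kin import *
np.set_printoptions(precision=2,suppress=True)
s,x=fit(); q0=bot.get_obs()['joint_positions']
G=np.array([546,393,100.]); B=np.array([648,158,105.])
for flip in(1,-1):
  for a in(25,35,45):
      Rt=toolR(np.radians(-80),np.radians(a),flip); z=Rt.apply([0,0,1])
      print(flip,a,'pre',ik(G-z*120+z*18.8,Rt,s,x,q0),'grasp',ik(G+z*18.8,Rt,s,x,q0),'lift',ik(G+z*18.8+[0,0,130],Rt,s,x,q0))
      for pf in(-15,-28,-80):
        f=np.radians(pf);t=np.radians(40);d=np.array([np.cos(t)*np.cos(f),np.cos(t)*np.sin(f),-np.sin(t)]);n=np.array([np.sin(t)*np.cos(f),np.sin(t)*np.sin(f),np.cos(t)])
        g=B-168*d-47*n; Rf=toolR(f,np.radians(a+40),flip); print('   final',pf,ik(g+Rf.apply([0,0,18.8]),Rf,s,x,q0))
```

```text
1 25 pre None grasp [ 0.83  1.24  0.65 -0.9   1.97 -2.53] lift [ 0.83  1.11  0.59 -0.97  2.09 -2.7 ]
   final -15 [ 0.38  0.3   1.89 -0.44  0.64  2.53]
   final -28 [ 0.48  0.39  1.75 -0.5   0.81  2.85]
   final -80 [ 0.53  0.83  0.93 -0.41  1.55 -2.74]
1 35 pre [ 0.9   1.34  0.11 -0.89  2.22 -2.79] grasp [ 0.81  1.14  0.75 -0.76  1.86 -2.5 ] lift [ 0.81  1.03  0.64 -0.82  2.01 -2.66]
   final -15 [ 0.32  0.33  1.78 -0.2   0.82  2.27]
   final -28 [ 0.4   0.4   1.67 -0.26  0.92  2.6 ]
   final -80 [ 0.47  0.78  0.99 -0.25  1.46 -2.81]
1 45 pre [ 0.85  1.14  0.4  -0.67  2.05 -2.64] grasp [ 0.77  1.05  0.84 -0.63  1.73 -2.49] lift [ 0.77  0.94  0.71 -0.67  1.91 -2.64]
   final -15 [ 0.26  0.39  1.66 -0.05  1.02  2.12]
   final -28 [ 0.33  0.44  1.58 -0.07  1.07  2.42]
   final -80 [ 0.4   0.73  1.05 -0.09  1.38 -2.9 ]
-1 25 pre None grasp [ 0.83  1.24  0.65 -0.9   1.97  0.61] lift [ 0.83  1.11  0.59 -0.97  2.09  0.44]
   final -15 [ 0.38  0.3   1.89 -0.44  0.64 -0.61]
   final -28 [ 0.48  0.39  1.75 -0.5   0.81 -0.29]
   final -80 [ 0.53  0.83  0.93 -0.41  1.55  0.4 ]
-1 35 pre [ 0.9   1.34  0.11 -0.89  2.22  0.35] grasp [ 0.81  1.14  0.75 -0.76  1.86  0.64] lift [ 0.81  1.03  0.64 -0.82  2.01  0.48]
   final -15 [ 0.32  0.33  1.78 -0.2   0.82 -0.87]
   final -28 [ 0.4   0.4   1.67 -0.26  0.92 -0.54]
   final -80 [ 0.47  0.78  0.99 -0.25  1.46  0.33]
-1 45 pre [ 0.85  1.14  0.4  -0.67  2.05  0.5 ] grasp [ 0.77  1.05  0.84 -0.63  1.73  0.65] lift [ 0.77  0.94  0.71 -0.67  1.91  0.5 ]
   final -15 [ 0.26  0.39  1.66 -0.05  1.02 -1.02]
   final -28 [ 0.33  0.44  1.58 -0.07  1.07 -0.72]
   final -80 [ 0.4   0.73  1.05 -0.09  1.38  0.24]
```

```bash
cat > plan.py <<'E'
from kin import *
def plan(p,Rt,n,p0=None,R0=None):
    o=bot.get_obs(); p0=np.array(o['tool_pos']) if p0 is None else p0; R0=R.from_euler('xyz',o['tcp_rot']) if R0 is None else R0
    w=(R0.inv()*Rt).as_rotvec(); print('deg',np.degrees(np.linalg.norm(w)).round(1),'mm',np.linalg.norm(p-p0).round(1))
    s,x=fit(); q=o['joint_positions']
    for i in range(n):
        Rc=R0*R.from_rotvec(w*i/n); d=Rc.inv().apply((p-p0)/n); print('d',d.round(0),'w',(w/n).round(3),end=' ')
        qn=ik(p0+(p-p0)*(i+1)/n,R0*R.from_rotvec(w*(i+1)/n),s,x,q)
        print('NO IK' if qn is None else ('q',qn.round(2),'max dq',abs(qn-q).max().round(2))); q=q if qn is None else qn
def grasp_pose(G,phi,a,back=0):
    Rt=toolR(np.radians(phi),np.radians(a),-1); return np.array(G)+Rt.apply([0,0,18.8-back]),Rt
E
python3 - <<'E'
from plan import *
p,Rt=grasp_pose([546,393,100],-80,42,0)
W=np.array([500,330,400.])
plan(W,Rt,12)
print('---'); p,Rt=grasp_pose([546,393,100],-80,42,120); print(p); plan(p,Rt,6,W,Rt)
E
```

```text
deg 112.5 mm 476.8
d [ 10. -37.  11.] w [-0.056 -0.085 -0.128] ('q', array([-0.58,  0.07,  1.44,  0.24,  1.62,  0.74]), 'max dq', np.float64(0.16))
d [ 15. -36.   8.] w [-0.056 -0.085 -0.128] ('q', array([-0.41,  0.08,  1.41,  0.13,  1.63,  0.78]), 'max dq', np.float64(0.16))
d [ 20. -34.   4.] w [-0.056 -0.085 -0.128] ('q', array([-0.25,  0.1 ,  1.38,  0.03,  1.64,  0.81]), 'max dq', np.float64(0.17))
d [ 25. -31.   1.] w [-0.056 -0.085 -0.128] ('q', array([-0.09,  0.14,  1.34, -0.07,  1.68,  0.83]), 'max dq', np.float64(0.16))
d [ 28. -28.  -3.] w [-0.056 -0.085 -0.128] ('q', array([ 0.07,  0.19,  1.28, -0.16,  1.72,  0.84]), 'max dq', np.float64(0.15))
d [ 31. -23.  -7.] w [-0.056 -0.085 -0.128] ('q', array([ 0.2 ,  0.25,  1.22, -0.25,  1.78,  0.83]), 'max dq', np.float64(0.14))
d [ 33. -19. -11.] w [-0.056 -0.085 -0.128] ('q', array([ 0.33,  0.32,  1.15, -0.34,  1.84,  0.8 ]), 'max dq', np.float64(0.13))
d [ 34. -14. -15.] w [-0.056 -0.085 -0.128] ('q', array([ 0.44,  0.4 ,  1.07, -0.42,  1.9 ,  0.75]), 'max dq', np.float64(0.11))
d [ 34.  -8. -18.] w [-0.056 -0.085 -0.128] ('q',
[... 510 characters left out ...]
deg 0.0 mm 271.7
d [43.  9. 10.] w [0. 0. 0.] ('q', array([ 0.8 ,  0.79,  0.66, -0.77,  2.1 ,  0.36]), 'max dq', np.float64(1.53))
d [43.  9. 10.] w [0. 0. 0.] ('q', array([ 0.81,  0.86,  0.64, -0.75,  2.08,  0.41]), 'max dq', np.float64(0.06))
d [43.  9. 10.] w [0. 0. 0.] ('q', array([ 0.83,  0.93,  0.6 , -0.74,  2.07,  0.44]), 'max dq', np.float64(0.07))
d [43.  9. 10.] w [0. 0. 0.] ('q', array([ 0.84,  1.01,  0.54, -0.73,  2.07,  0.46]), 'max dq', np.float64(0.08))
d [43.  9. 10.] w [0. 0. 0.] ('q', array([ 0.86,  1.09,  0.45, -0.72,  2.08,  0.48]), 'max dq', np.float64(0.09))
d [43.  9. 10.] w [0. 0. 0.] ('q', array([ 0.87,  1.19,  0.33, -0.72,  2.1 ,  0.47]), 'max dq', np.float64(0.12))
```

```bash
python3 -m handwheel '[{"claw":91.8,"dx":9,"dy":-32,"dz":9,"rx":-0.048,"ry":-0.073,"rz":-0.11},{"claw":91.8,"dx":13,"dy":-31,"dz":7,"rx":-0.048,"ry":-0.073,"rz":-0.11},{"claw":91.8,"dx":16,"dy":-30,"dz":4,"rx":-0.048,"ry":-0.073,"rz":-0.11},{"claw":91.8,"dx":20,"dy":-28,"dz":1,"rx":-0.048,"ry":-0.073,"rz":-0.11},{"claw":91.8,"dx":23,"dy":-25,"dz":-1,"rx":-0.048,"ry":-0.073,"rz":-0.11},{"claw":91.8,"dx":26,"dy":-22,"dz":-5,"rx":-0.048,"ry":-0.073,"rz":-0.11},{"claw":91.8,"dx":28,"dy":-18,"dz":-8,"rx":-0.048,"ry":-0.073,"rz":-0.11},{"claw":91.8,"dx":29,"dy":-14,"dz":-11,"rx":-0.048,"ry":-0.073,"rz":-0.11}]'
python3 - <<'E'
from plan import *
p,Rt=grasp_pose([546,393,100],-80,42,0)
plan(np.array([500,330,400.]),Rt,7)
E
```

```text
time: 2.05
tool_pos: [474.6, 127.5, 402.2]
tcp_rot: [3.006, 0.343, 1.002]
contact_force: [0.7, -0.2, -0.1]
grip_width: 92.0
deg 47.6 mm 204.1
d [ 25. -11. -10.] w [-0.041 -0.061 -0.093] ('q', array([ 0.4 ,  0.38,  1.08, -0.4 ,  1.89,  0.76]), 'max dq', np.float64(0.08))
d [ 25.  -8. -12.] w [-0.041 -0.061 -0.093] ('q', array([ 0.47,  0.44,  1.02, -0.46,  1.94,  0.71]), 'max dq', np.float64(0.08))
d [ 25.  -6. -14.] w [-0.041 -0.061 -0.093] ('q', array([ 0.55,  0.49,  0.96, -0.52,  1.98,  0.65]), 'max dq', np.float64(0.07))
d [ 24.  -3. -16.] w [-0.041 -0.061 -0.093] ('q', array([ 0.61,  0.55,  0.89, -0.59,  2.02,  0.59]), 'max dq', np.float64(0.07))
d [ 24.   0. -17.] w [-0.041 -0.061 -0.093] ('q', array([ 0.67,  0.61,  0.82, -0.65,  2.06,  0.51]), 'max dq', np.float64(0.08))
d [ 22.   3. -18.] w [-0.041 -0.061 -0.093] ('q', array([ 0.73,  0.67,  0.75, -0.72,  2.09,  0.41]), 'max dq', np.float64(0.09))
d [ 21.   6. -20.] w [-0.041 -0.061 -0.093] ('q', array([ 0.78,  0.74,  0.67, -0.8 ,  2.12,  0.31]), 'max dq', np.float64(0.11))
```

```bash
python3 -m handwheel '[{"claw":91.8,"dx":25,"dy":-11,"dz":-10,"rx":-0.041,"ry":-0.061,"rz":-0.093},{"claw":91.8,"dx":25,"dy":-8,"dz":-12,"rx":-0.041,"ry":-0.061,"rz":-0.093},{"claw":91.8,"dx":25,"dy":-6,"dz":-14,"rx":-0.041,"ry":-0.061,"rz":-0.093},{"claw":91.8,"dx":24,"dy":-3,"dz":-16,"rx":-0.041,"ry":-0.061,"rz":-0.093},{"claw":91.8,"dx":24,"dy":0,"dz":-17,"rx":-0.041,"ry":-0.061,"rz":-0.093},{"claw":91.8,"dx":22,"dy":3,"dz":-18,"rx":-0.041,"ry":-0.061,"rz":-0.093},{"claw":91.8,"dx":21,"dy":6,"dz":-20,"rx":-0.041,"ry":-0.061,"rz":-0.093},{"claw":91.8,"dx":43,"dy":9,"dz":10,"rx":0,"ry":0,"rz":0},{"claw":91.8,"dx":43,"dy":9,"dz":10,"rx":0,"ry":0,"rz":0},{"claw":91.8,"dx":43,"dy":9,"dz":10,"rx":0,"ry":0,"rz":0}]'
python3 -m handwheel '[{"claw":91.8,"dx":0,"dy":0,"dz":0,"rx":0,"ry":0,"rz":0}]'
python3 st.py
python3 - <<'E'
from plan import *
def sw(f):
    o=bot.get_obs(); c=bot.capture('wrist'); T=np.eye(4);T[:3,:3]=R.from_euler('xyz',o['tcp_rot']).as_matrix();T[:3,3]=o['tool_pos']
    c['view']=np.linalg.inv(T@np.array(c['mount'])); np.savez(f'pics/{f}.npz',**c); cv2.imwrite(f'pics/{f}.png',c['frame'][:,:,::-1]); return c
sw('w1')
p,Rt=grasp_pose([546,393,100],-80,42,120); plan(p,Rt,3)
E
```

```text
time: 3.05
tool_pos: [516.7, 397.5, 283.7]
tcp_rot: [-3.141, 0.835, 1.74]
contact_force: [0.2, -0.0, 0.0]
grip_width: 91.9
time: 3.15
tool_pos: [515.8, 397.8, 276.2]
tcp_rot: [-3.122, 0.842, 1.756]
contact_force: [0.3, -1.0, -1.5]
grip_width: 91.7
3.15 [ 0.827  0.937  0.602 -0.733  2.074  0.442] [515.813 397.809 276.167] [-3.122  0.842  1.756] [ 0.253 -1.008 -1.476] 91.69014050193421
deg 0.5 mm 134.1
d [43. 10.  9.] w [-0.003  0.001  0.001] ('q', array([ 0.84,  1.01,  0.54, -0.72,  2.07,  0.47]), 'max dq', np.float64(0.08))
d [43. 10.  9.] w [-0.003  0.001  0.001] ('q', array([ 0.86,  1.09,  0.45, -0.72,  2.08,  0.48]), 'max dq', np.float64(0.09))
d [43. 10.  9.] w [-0.003  0.001  0.001] ('q', array([ 0.87,  1.19,  0.33, -0.72,  2.1 ,  0.47]), 'max dq', np.float64(0.12))
```

View pics/w1.png

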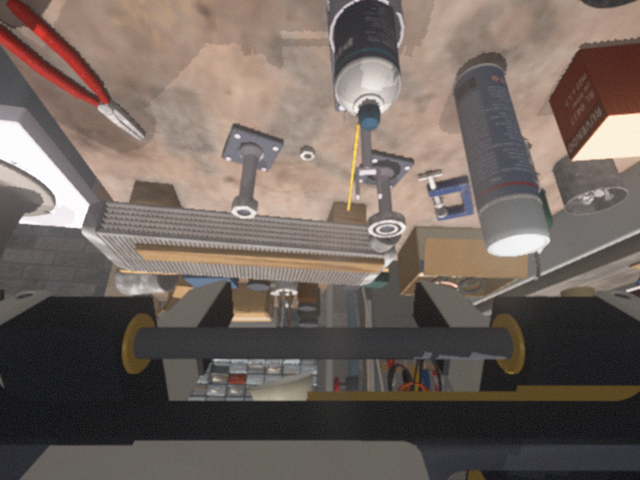

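Run:
```python
from h import *
W=dict(np.load('pics/w1.npz'))
cv2.imwrite('pics/z2.png',cv2.resize(W['frame'][0:250,310:430],None,fx=2.4*2,fy=2.4,interpolation=2)[:,:,::-1])
```

```text
(no output)
```

View pics/z2.png

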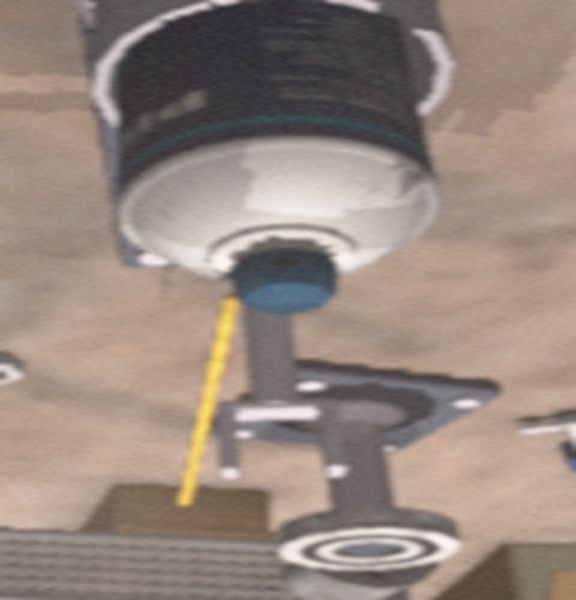

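Run:
```python
from h import *
np.set_printoptions(precision=1,suppress=True)
W,S,T=[dict(np.load(f'pics/{n}.npz')) for n in('w1','scene1','top1')]
s=lambda x,y:(240+(x-390)/2.6,150+y/2.6); t=lambda x,y:(255+x/2.6,170+y/2.6); w=lambda x,y:(310+x/4.8,y/2.4)
P=dict(tip=(s(615,142),t(216,147),w(185,503),147),root=(s(471,220),t(73,170),w(233,297),147),button=(s(455,209),t(63,162),w(287,293),153),prongL=(s(552,137),t(172,142),w(230,473),154),prongR=(s(573,153),t(172,122),w(337,471),154),bearing=(s(703,72),t(355,51),w(368,548),105))
for n,(a,b,c,z) in P.items():
    print(n,'ST',*tri(ray(S,*a),ray(T,*b)),'SW',*tri(ray(S,*a),ray(W,*c)),'TW',*tri(ray(T,*b),ray(W,*c)),'planes',plane(S,*a,z)[:2],plane(T,*b,z)[:2],plane(W,*c,z)[:2])
```

```text
tip ST [560.7 274.1 150. ] 0.1387210967039561 SW [561.7 273.6 148.6] 0.6078228967277295 TW [561.1 274.  148.5] 0.5491390285401818 planes [563.6 272.6] [561.1 273.9] [562.1 271.5]
root ST [542.5 384.6 145. ] 0.7684505971820315 SW [542.4 384.5 143.9] 1.6092242122814244 TW [542.4 384.9 143.4] 0.9839674391461044 planes [540.4 385. ] [542.4 384.8] [540.8 388.6]
button ST [547.6 392.2 153.4] 0.15230881587127432 SW [548.4 392.4 150.1] 3.7671504874699933 TW [548.1 392.5 148. ] 0.7028728066354026 planes [547.9 392. ] [547.7 392.3] [546.  397.5]
prongL ST [563.8 312.5 166.8] 9.395786896708872 SW [560.8 319.3 166.4] 8.996662145877142 TW [562.6 308.1 154.9] 1.7213929108793449 planes [579.4 310.3] [563.7 308.3] [562.1 306.8]
prongR ST [578.8 302.6 138.3] 12.87459842947474 SW [585.8 292.3 135.5] 11.834923956909696 TW [581.3 308.7 151.7] 3.0132530982561376 planes [559.6 305.1] [579.4 308.3] [581.6 312. ]
bearing ST [647.3 156.9 102.3] 4.5491747228571136 SW [646.5 154.7 101.6] 0.28105944756438445 TW [646.7 158.5 103.6] 3.343430292668643 planes [643.2 156.9] [648.  159.1] [643.9 161.2]
```

Run:
```python
from h import *
np.set_printoptions(precision=1,suppress=True)
W,S,T=[dict(np.load(f'pics/{n}.npz')) for n in('w1','scene1','top1')]
x=cv2.resize(T['frame'][205:270,255:350],None,fx=8,fy=8,interpolation=cv2.INTER_CUBIC)
# overlay hypotheses
ax=np.array([547.8,392.3])
for ang,col in((-75,(255,0,0)),(-80.3,(0,255,0))):
    d=np.array([np.cos(np.radians(ang)),np.sin(np.radians(ang))]);n=np.array([-d[1],d[0]])
    for a,b in((-41,-33),(131,-33),(131,33),(-41,33)):
        u=proj(T,np.r_[ax+a*d+b*n,6]); cv2.circle(x,tuple(int(k) for k in ((u-[255,205]+.5)*8)),4,col,-1)
    for r,z in((90,154),(90,127),(118,147)):
      for b in ((-10,10) if z!=147 else (0,)):
        u=proj(T,np.r_[ax+r*d+b*n,z]); cv2.circle(x,tuple(int(k) for k in ((u-[255,205]+.5)*8)),3,col,-1)
for z in(71,115,153):
    u=proj(T,np.r_[ax,z]); cv2.circle(x,tuple(int(k) for k in ((u-[255,205]+.5)*8)),3,(255,0,255),-1)
cv2.imwrite('pics/z3.png',x[:,:,::-1])
```

```text
(no output)
```

View pics/z3.png

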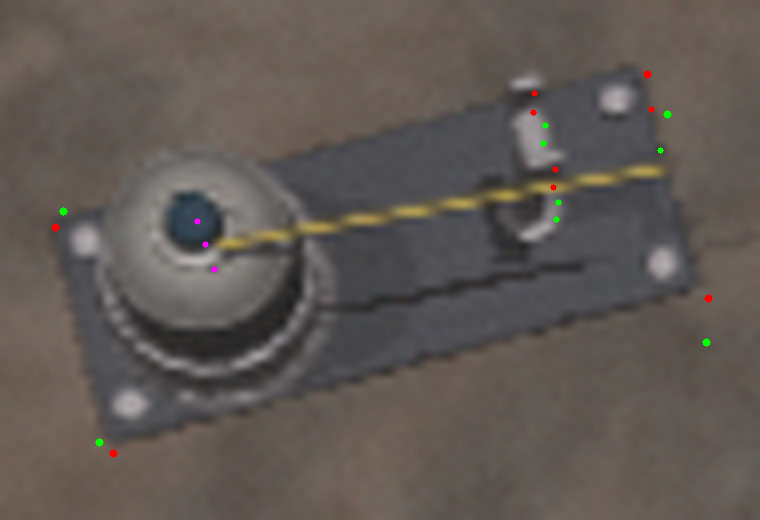

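The straw's tip is at (561,274,149) and the can axis at (548,392). The bearing top is at about (647,158,103). One oddity: the drawn straw points to −80°, but the holder's plate and fork point to about −75.5°, so the straw seems to lie outside the fork. I'll test that by touch once the can is gripped.

Run:
```python
from plan import *
G=[548,392.5,100]
p,Rt=grasp_pose(G,-79,42,110); plan(p,Rt,4)
print(); p2,_=grasp_pose(G,-79,42,0); plan(p2,Rt,5,p,Rt)
```

```text
deg 1.4 mm 136.2
d [32.  7.  9.] w [-0.005  0.    -0.003] ('q', array([ 0.84,  0.98,  0.57, -0.72,  2.06,  0.46]), 'max dq', np.float64(0.05))
d [32.  7.  9.] w [-0.005  0.    -0.003] ('q', array([ 0.85,  1.04,  0.53, -0.72,  2.05,  0.48]), 'max dq', np.float64(0.05))
d [32.  8.  9.] w [-0.005  0.    -0.003] ('q', array([ 0.85,  1.1 ,  0.48, -0.71,  2.04,  0.49]), 'max dq', np.float64(0.06))
d [32.  8.  9.] w [-0.005  0.    -0.003] ('q', array([ 0.86,  1.16,  0.42, -0.71,  2.04,  0.5 ]), 'max dq', np.float64(0.07))

deg 0.0 mm 110.0
d [ 0. -0. 22.] w [0. 0. 0.] ('q', array([ 0.85,  1.13,  0.52, -0.7 ,  1.98,  0.54]), 'max dq', np.float64(0.2))
d [ 0. -0. 22.] w [0. 0. 0.] ('q', array([ 0.83,  1.11,  0.61, -0.69,  1.91,  0.57]), 'max dq', np.float64(0.09))
d [ 0. -0. 22.] w [0. 0. 0.] ('q', array([ 0.82,  1.09,  0.69, -0.68,  1.86,  0.6 ]), 'max dq', np.float64(0.08))
d [ 0. -0. 22.] w [0. 0. 0.] ('q', array([ 0.8 ,  1.08,  0.76, -0.68,  1.8 ,  0.62]), 'max dq', np.float64(0.07))
d [ 0. -0. 22.] w [0. 0. 0.] ('q', array([ 0.78,  1.07,  0.82, -0.68,  1.75,  0.64]), 'max dq', np.float64(0.06))
```

```bash
python3 -m handwheel '[{"claw":91.8,"dx":32,"dy":7,"dz":9,"rx":-0.005,"ry":0,"rz":-0.003},{"claw":91.8,"dx":32,"dy":7,"dz":9,"rx":-0.005,"ry":0,"rz":-0.003},{"claw":91.8,"dx":32,"dy":8,"dz":9,"rx":-0.005,"ry":0,"rz":-0.003},{"claw":91.8,"dx":32,"dy":8,"dz":9,"rx":-0.005,"ry":0,"rz":-0.003},{"claw":91.8,"dx":0,"dy":0,"dz":0,"rx":0,"ry":0,"rz":0},{"claw":91.8,"dx":0,"dy":0,"dz":0,"rx":0,"ry":0,"rz":0}]'
python3 st.py
python3 - <<'E'
from plan import *
o=bot.get_obs(); c=bot.capture('wrist'); T=np.eye(4);T[:3,:3]=R.from_euler('xyz',o['tcp_rot']).as_matrix();T[:3,3]=o['tool_pos']
c['view']=np.linalg.inv(T@np.array(c['mount'])); np.savez('pics/w2.npz',**c); cv2.imwrite('pics/w2.png',c['frame'][:,:,::-1])
for z in(20,70,110,153): print(z,proj(c,np.array([548,392.5,z])).round(1),proj(c,np.array([524,392.5,z])).round(1))
p,Rt=grasp_pose([548,392.5,100],-79,42,0); plan(p,Rt,5)
E
```

```text
time: 3.8
tool_pos: [536.4, 460.0, 169.2]
tcp_rot: [3.13, 0.833, 1.752]
contact_force: [0.3, -0.2, 0.9]
grip_width: 92.0
3.8 [ 0.863  1.158  0.402 -0.716  2.054  0.49 ] [536.425 460.028 169.161] [3.13  0.833 1.752] [ 0.291 -0.174  0.934] 91.96344350413689
20 [320.3 153.8] [292.8 150.5]
70 [320.5 202.9] [290.9 200.1]
110 [320.7 247.9] [289.2 245.7]
153 [321.  303.5] [287. 302.]
deg 0.7 mm 117.4
d [ 1. -0. 23.] w [ 0.001 -0.001 -0.002] ('q', array([ 0.85,  1.13,  0.51, -0.7 ,  1.98,  0.53]), 'max dq', np.float64(0.11))
d [ 1. -0. 23.] w [ 0.001 -0.001 -0.002] ('q', array([ 0.83,  1.1 ,  0.61, -0.69,  1.92,  0.57]), 'max dq', np.float64(0.09))
d [ 1. -0. 23.] w [ 0.001 -0.001 -0.002] ('q', array([ 0.82,  1.09,  0.69, -0.68,  1.86,  0.6 ]), 'max dq', np.float64(0.08))
d [ 1. -0. 23.] w [ 0.001 -0.001 -0.002] ('q', array([ 0.8 ,  1.08,  0.76, -0.68,  1.8 ,  0.62]), 'max dq', np.float64(0.07))
d [ 1. -0. 23.] w [ 0.001 -0.001 -0.002] ('q', array([ 0.78,  1.07,  0.82, -0.68,  1.75,  0.64]), 'max dq', np.float64(0.06))
```

View pics/w2.png

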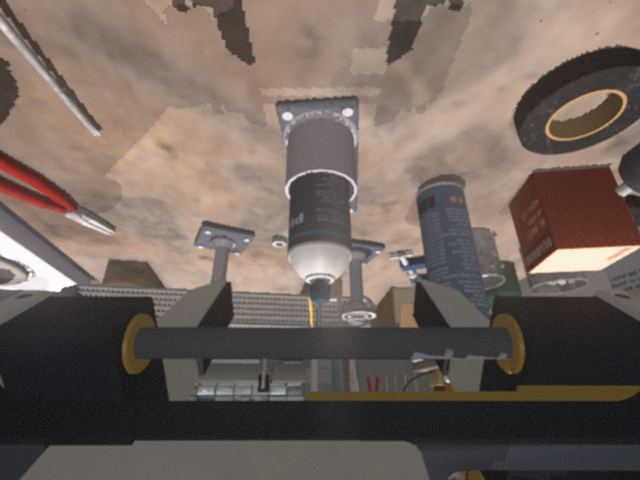

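The can is centred between the fingers: its axis is at u≈320, as predicted, and the button at (320,290). I'll go in and close.

```bash
python3 -m handwheel '[{"claw":91.8,"dx":1,"dy":0,"dz":23,"rx":0,"ry":0,"rz":0},{"claw":91.8,"dx":1,"dy":0,"dz":23,"rx":0,"ry":0,"rz":0},{"claw":91.8,"dx":1,"dy":0,"dz":23,"rx":0,"ry":0,"rz":0},{"claw":91.8,"dx":1,"dy":0,"dz":23,"rx":0,"ry":0,"rz":0},{"claw":91.8,"dx":1,"dy":0,"dz":21,"rx":0,"ry":0,"rz":0},{"claw":91.8,"dx":0,"dy":0,"dz":0,"rx":0,"ry":0,"rz":0},{"claw":91.8,"dx":0,"dy":0,"dz":0,"rx":0,"ry":0,"rz":0}]' && python3 st.py
python3 -m handwheel '[{"claw":30,"dx":0,"dy":0,"dz":0,"rx":0,"ry":0,"rz":0},{"claw":30,"dx":0,"dy":0,"dz":0,"rx":0,"ry":0,"rz":0},{"claw":30,"dx":0,"dy":0,"dz":0,"rx":0,"ry":0,"rz":0},{"claw":30,"dx":0,"dy":0,"dz":0,"rx":0,"ry":0,"rz":0},{"claw":30,"dx":0,"dy":0,"dz":0,"rx":0,"ry":0,"rz":0},{"claw":30,"dx":0,"dy":0,"dz":0,"rx":0,"ry":0,"rz":0},{"claw":30,"dx":0,"dy":0,"dz":0,"rx":0,"ry":0,"rz":0},{"claw":30,"dx":0,"dy":0,"dz":0,"rx":0,"ry":0,"rz":0}]' && python3 st.py
python3 - <<'E'
from plan import *
o=bot.get_obs(); print(o['moment']); R0=R.from_euler('xyz',o['tcp_rot']); print('up 3mm in tool',R0.inv().apply([0,0,3]))
g=R0.apply([0,0,-18.8])  # TCP->grasp
for a in(-.05,.05):
    rz=R.from_rotvec([0,0,a]); print(a,'shift',R0.inv().apply(g-rz.apply(g)),'w',R0.inv().apply([0,0,a]))
E
```

```text
time: 4.55
tool_pos: [552.5, 382.3, 91.0]
tcp_rot: [3.127, 0.831, 1.749]
contact_force: [-0.4, 0.7, 0.2]
grip_width: 91.9
4.55 [ 0.784  1.069  0.813 -0.676  1.753  0.646] [552.479 382.277  91.01 ] [3.127 0.831 1.749] [-0.369  0.684  0.175] 91.89295128234764
time: 5.35
tool_pos: [551.5, 382.1, 87.3]
tcp_rot: [3.133, 0.833, 1.755]
contact_force: [-0.4, -0.3, -0.4]
grip_width: 46.6
5.35 [ 0.785  1.074  0.815 -0.676  1.752  0.647] [551.508 382.13   87.31 ] [3.133 0.833 1.755] [-0.352 -0.29  -0.374] 46.6035163611062
[ 0.42392544  0.08305937 -0.05580439]
up 3mm in tool [-2.21943352  0.01772634 -2.01836583]
-0.05 shift [ 0.00614243 -0.69522618 -0.01286017] w [ 0.03699056 -0.00029544  0.03363943]
0.05 shift [ 0.01724631  0.69503938 -0.01286017] w [-0.03699056  0.00029544 -0.03363943]
```

```bash
m(){ python3 -c "
from h import *;o=bot.get_obs();print('F',o['contact_force'].round(2),'M',o['moment'].round(3),R.from_euler('xyz',o['tcp_rot']).apply([0,1,0]).round(3))"; }
python3 -m handwheel '[{"claw":30,"dx":-2.2,"dy":0,"dz":-2,"rx":0,"ry":0,"rz":0},{"claw":30,"dx":0,"dy":0,"dz":0,"rx":0,"ry":0,"rz":0},{"claw":30,"dx":0,"dy":0,"dz":0,"rx":0,"ry":0,"rz":0}]'; m
python3 -m handwheel '[{"claw":30,"dx":0,"dy":-0.7,"dz":0,"rx":0.037,"ry":0,"rz":0.034},{"claw":30,"dx":0,"dy":0,"dz":0,"rx":0,"ry":0,"rz":0},{"claw":30,"dx":0,"dy":0,"dz":0,"rx":0,"ry":0,"rz":0}]'; m
python3 -m handwheel '[{"claw":30,"dx":0,"dy":-0.7,"dz":0,"rx":0.037,"ry":0,"rz":0.034},{"claw":30,"dx":0,"dy":0,"dz":0,"rx":0,"ry":0,"rz":0},{"claw":30,"dx":0,"dy":0,"dz":0,"rx":0,"ry":0,"rz":0}]'; m
```

```text
time: 5.65
tool_pos: [551.7, 382.2, 90.4]
tcp_rot: [3.132, 0.832, 1.754]
contact_force: [-0.2, -0.5, -1.4]
grip_width: 46.4
F [-0.24 -0.51 -1.38] M [ 0.664 -0.015  0.003] [0.982 0.189 0.006]
time: 5.95
tool_pos: [551.1, 381.9, 90.0]
tcp_rot: [3.132, 0.832, 1.705]
contact_force: [-0.6, 0.1, -0.4]
grip_width: 46.1
F [-0.55  0.14 -0.39] M [ 0.663 -0.012  0.011] [0.99  0.141 0.006]
time: 6.25
tool_pos: [550.3, 381.9, 90.2]
tcp_rot: [3.132, 0.832, 1.655]
contact_force: [0.6, 0.7, -1.5]
grip_width: 46.4
F [ 0.55  0.69 -1.52] M [ 0.65  -0.069  0.041] [0.996 0.091 0.007]
```

```bash
m(){ python3 -c "
from h import *;o=bot.get_obs();print('F',o['contact_force'].round(2),'M',o['moment'].round(3),R.from_euler('xyz',o['tcp_rot']).apply([0,1,0]).round(3))"; }
python3 -m handwheel '[{"claw":30,"dx":0,"dy":-0.4,"dz":0,"rx":0.022,"ry":0,"rz":0.02},{"claw":30,"dx":0,"dy":0,"dz":0,"rx":0,"ry":0,"rz":0},{"claw":30,"dx":0,"dy":0,"dz":0,"rx":0,"ry":0,"rz":0}]'; m
python3 -m handwheel '[{"claw":30,"dx":0,"dy":-0.4,"dz":0,"rx":0.022,"ry":0,"rz":0.02},{"claw":30,"dx":0,"dy":0,"dz":0,"rx":0,"ry":0,"rz":0},{"claw":30,"dx":0,"dy":0,"dz":0,"rx":0,"ry":0,"rz":0}]'; m
```

```text
time: 6.55
tool_pos: [550.7, 381.9, 90.6]
tcp_rot: [3.129, 0.831, 1.623]
contact_force: [5.3, 0.5, -1.0]
grip_width: 46.3
F [ 5.33  0.5  -0.98] M [ 0.646 -0.364  1.148] [0.998 0.061 0.008]
time: 6.85
tool_pos: [550.7, 382.1, 90.5]
tcp_rot: [3.128, 0.83, 1.593]
contact_force: [6.2, 2.2, -2.0]
grip_width: 46.4
F [ 6.2   2.22 -2.05] M [ 0.715 -0.506  1.595] [0.999 0.032 0.009]
```

Contact appears on turning towards −x. The lever arm puts it at the fork, z≈0.14, so the physical straw does lie in the gap at about the holder's yaw, and the drawn straw is skewed. I'll touch the other prong gently to centre the estimate.

```bash
cat > m.sh <<'E'
python3 -c "
from h import *;o=bot.get_obs();y=R.from_euler('xyz',o['tcp_rot']).apply([0,1,0]);ph=np.arctan2(y[1],y[0])-np.pi/2
z=R.from_euler('xyz',o['tcp_rot']).apply([0,0,1])
print('F',o['contact_force'].round(2),'M',o['moment'].round(3),'phi',np.degrees(ph).round(2),'grasp pt',(o['tool_pos']-18.8*z).round(1))"
E
python3 -m handwheel '[{"claw":30,"dx":0,"dy":0.6,"dz":0,"rx":-0.033,"ry":0,"rz":-0.03},{"claw":30,"dx":0,"dy":0.6,"dz":0,"rx":-0.033,"ry":0,"rz":-0.03},{"claw":30,"dx":0,"dy":0.6,"dz":0,"rx":-0.033,"ry":0,"rz":-0.03},{"claw":30,"dx":0,"dy":0,"dz":0,"rx":0,"ry":0,"rz":0},{"claw":30,"dx":0,"dy":0,"dz":0,"rx":0,"ry":0,"rz":0}]' | head -1; sh m.sh
for i in 1; do python3 -m handwheel '[{"claw":30,"dx":0,"dy":0.28,"dz":0,"rx":-0.015,"ry":0,"rz":-0.013},{"claw":30,"dx":0,"dy":0,"dz":0,"rx":0,"ry":0,"rz":0},{"claw":30,"dx":0,"dy":0,"dz":0,"rx":0,"ry":0,"rz":0}]' | head -1; sh m.sh; done
python3 -m handwheel '[{"claw":30,"dx":0,"dy":0.28,"dz":0,"rx":-0.015,"ry":0,"rz":-0.013},{"claw":30,"dx":0,"dy":0,"dz":0,"rx":0,"ry":0,"rz":0},{"claw":30,"dx":0,"dy":0,"dz":0,"rx":0,"ry":0,"rz":0}]' | head -1; sh m.sh
```

```text
time: 7.35
F [ 0.96 -0.23 -1.55] M [ 0.638 -0.058 -0.005] phi -80.66 grasp pt [548.5 395.8 103.3]
time: 7.65
F [ 0.62 -0.2  -1.09] M [0.648 0.021 0.019] phi -79.48 grasp pt [548.8 395.6 103. ]
time: 7.95
F [-3.28 -0.96 -0.85] M [ 0.532  0.178 -0.667] phi -78.34 grasp pt [548.5 395.6 103. ]
```

```bash
python3 -m handwheel '[{"claw":30,"dx":0,"dy":-0.55,"dz":0,"rx":0.03,"ry":0,"rz":0.027},{"claw":30,"dx":-11,"dy":0,"dz":-10,"rx":0,"ry":0,"rz":0},{"claw":30,"dx":-11,"dy":0,"dz":-10,"rx":0,"ry":0,"rz":0},{"claw":30,"dx":-11,"dy":0,"dz":-10,"rx":0,"ry":0,"rz":0},{"claw":30,"dx":-11,"dy":0,"dz":-10,"rx":0,"ry":0,"rz":0},{"claw":30,"dx":-11,"dy":0,"dz":-10,"rx":0,"ry":0,"rz":0},{"claw":30,"dx":-11,"dy":0,"dz":-10,"rx":0,"ry":0,"rz":0},{"claw":30,"dx":0,"dy":0,"dz":0,"rx":0,"ry":0,"rz":0},{"claw":30,"dx":0,"dy":0,"dz":0,"rx":0,"ry":0,"rz":0},{"claw":30,"dx":0,"dy":0,"dz":0,"rx":0,"ry":0,"rz":0}]'; sh m.sh
python3 -m handwheel '[{"claw":30,"dx":-15,"dy":0,"dz":-14,"rx":0,"ry":0,"rz":0},{"claw":30,"dx":-15,"dy":0,"dz":-14,"rx":0,"ry":0,"rz":0},{"claw":30,"dx":-15,"dy":0,"dz":-14,"rx":0,"ry":0,"rz":0},{"claw":30,"dx":-15,"dy":0,"dz":-14,"rx":0,"ry":0,"rz":0},{"claw":30,"dx":0,"dy":0,"dz":0,"rx":0,"ry":0,"rz":0},{"claw":30,"dx":0,"dy":0,"dz":0,"rx":0,"ry":0,"rz":0},{"claw":30,"dx":0,"dy":0,"dz":0,"rx":0,"ry":0,"rz":0}]'; sh m.sh
cat > fin.py <<'E'
from plan import *
OFF=7.8; GC=np.array([0,-3,90.]); B=np.array([647,158,104.])
def rcan(phi,tilt):
    y=np.array([np.cos(tilt)*np.cos(phi),np.cos(tilt)*np.sin(phi),-np.sin(tilt)]); z=np.array([np.sin(tilt)*np.cos(phi),np.sin(tilt)*np.sin(phi),np.cos(tilt)]); return R.from_matrix(np.c_[np.cross(y,z),y,z])
REL=toolR(np.radians(-80),np.radians(np.degrees(.832)),-1).inv()*rcan(np.radians(-80+OFF),0)  # tool pitch .832 below... 
def now():
    o=bot.get_obs(); Rt=R.from_euler('xyz',o['tcp_rot']); Rc=Rt*REL; foot=np.array(o['tool_pos'])-Rt.apply([0,0,18.8])-Rc.apply(GC); return Rc,foot
def target(phi,tilt,short=50,up=0,B=B):
    Rc=rcan(np.radians(phi),np.radians(tilt)); foot=B-Rc.apply([0,118+short,137])+[0,0,up]; Rt=Rc*REL.inv(); return foot+Rc.apply(GC)+Rt.apply([0,0,18.8]),Rt,foot
def report(B=B):
    Rc,f=now(); tip=f+Rc.apply([0,118,137]); print('can z tilt',np.degrees(np.arccos(Rc.as_matrix()[2,2])).round(1),'foot',f.round(1),'tip',tip.round(1),'B in tip',Rc.inv().apply(B-tip).round(1))
E
python3 - <<'E'
from fin import *
print(R.from_euler('xyz',bot.get_obs()['tcp_rot']).apply([0,0,1]),np.sin(.832)); report()
p,Rt,f=target(-28,40,50,80); plan(p,Rt,12); print(f)
p2,_,f=target(-28,40,50,0); plan(p2,Rt,3,p,Rt)
E
```

```text
time: 8.95
tool_pos: [550.4, 381.6, 178.6]
tcp_rot: [3.133, 0.833, 1.728]
contact_force: [0.2, -0.7, -1.5]
grip_width: 46.2
F [ 0.23 -0.67 -1.48] M [ 0.645  0.05  -0.012] phi -80.63 grasp pt [548.  395.3 191.2]
time: 9.65
tool_pos: [549.5, 382.5, 259.6]
tcp_rot: [3.135, 0.834, 1.73]
contact_force: [-0.1, 0.1, -2.2]
grip_width: 46.5
F [-0.1   0.14 -2.19] M [ 0.633 -0.005 -0.059] phi -80.62 grasp pt [547.2 396.3 272.2]
[ 0.1237217  -0.73034269 -0.67178307] 0.7392796458680208
can z tilt 5.5 foot [549.9 385.  182.9] tip [581.9 285.6 330.5] B in tip [ -26.5  119.  -238.6]
deg 62.9 mm 158.6
d [-7. -6. 10.] w [-0.023  0.059 -0.066] ('q', array([ 0.77,  0.88,  0.72, -0.68,  1.93,  0.41]), 'max dq', np.float64(0.13))
d [-7. -6.  9.] w [-0.023  0.059 -0.066] ('q', array([ 0.74,  0.82,  0.83, -0.63,  1.84,  0.37]), 'max dq', np.float64(0.11))
d [-7. -7.  9.] w [-0.023  0.059 -0.066] ('q', array([ 0.72,  0.75,  0.92, -0.59,  1.76,  0.31]), 'max dq', np.float64(0.09))
d [-7. -8.  8.] w [-0.023  0.059 -0.066] ('q', array([ 0.69,  0.7 ,  1.  , -0.54,  1.69,  0.24]), 'max dq', np.float64(0.08))
d [-
[... 719 characters left out ...]
 1.41, -0.36]), 'max dq', np.float64(0.12))
d [ -5. -12.   4.] w [-0.023  0.059 -0.066] ('q', array([ 0.4 ,  0.44,  1.35, -0.15,  1.39, -0.49]), 'max dq', np.float64(0.13))
d [ -4. -12.   3.] w [-0.023  0.059 -0.066] ('q', array([ 0.34,  0.42,  1.37, -0.09,  1.39, -0.62]), 'max dq', np.float64(0.13))
[455.61460283 259.76142076 187.04022972]
deg 0.0 mm 80.0
d [ 1.  2. 27.] w [0. 0. 0.] ('q', array([ 0.34,  0.44,  1.42, -0.09,  1.33, -0.61]), 'max dq', np.float64(1.05))
d [ 1.  2. 27.] w [0. 0. 0.] ('q', array([ 0.34,  0.46,  1.46, -0.09,  1.27, -0.61]), 'max dq', np.float64(0.06))
d [ 1.  2. 27.] w [0. 0. 0.] ('q', array([ 0.34,  0.49,  1.49, -0.09,  1.21, -0.6 ]), 'max dq', np.float64(0.06))
```

```bash
sed -i 's/np.radians(np.degrees(.832))/np.radians(42.2)/; s/  # tool pitch.*//' fin.py
cat > look.py <<'E'
from fin import *
import sys
def dots(tag,B=B):
    Rc,f=now(); R0=rcan(np.radians(-73.1),0); f0=np.array([548.2,392.4,10])
    vt=R0.inv().apply(np.array([561.2,273.9,148.5])-f0); vr=R0.inv().apply(np.array([542.4,384.7,145])-f0); print('visual tip/root in can',vt.round(1),vr.round(1))
    pts=dict(foot=([0,0,0],(255,0,255)),top=([0,0,143],(255,0,255)),ptip=([0,118,137],(255,0,0)),vtip=(vt,(0,255,0)),vroot=(vr,(0,255,0)))
    out=[]
    for n in('scene','top'):
        c=bot.capture(n); np.savez(f'pics/{tag}_{n}.npz',**c); c=dict(c); P={k:proj(c,f+Rc.apply(v)) for k,(v,_) in pts.items()}; pb=proj(c,B)
        ctr=np.mean([P['foot'],pb,P['ptip'],P['top']],axis=0).astype(int); o=np.clip(ctr-[66,75],0,[640-132,480-150]); x=cv2.resize(c['frame'][o[1]:o[1]+150,o[0]:o[0]+132],None,fx=3,fy=3,interpolation=2); 
        for k,(v,col) in pts.items(): cv2.circle(x,tuple(int(q) for q in (P[k]-o+.5)*3),2,col,-1)
        cv2.circle(x,tuple(int(q) for q in (pb-o+.5)*3),2,(255,128,0),-1); out.append(x); print(n,'origin',o,{k:v.round(1).tolist() for k,v in P.items()})
    cv2.imwrite(f'pics/{tag}.png',np.hstack(out)[:,:,::-1])
dots(sys.argv[1])
E
python3 look.py v1; python3 -c "
from fin import *; report()"
```

```text
visual tip/root in can [ 22.  117.2 138.5] [  7.8   5.7 135. ]
scene origin [232  86] {'foot': [262.8, 217.1], 'top': [256.4, 141.3], 'ptip': [317.7, 112.1], 'vtip': [327.9, 117.4], 'vroot': [263.6, 146.8]}
top origin [254 133] {'foot': [277.8, 229.6], 'top': [273.2, 216.8], 'ptip': [338.2, 198.2], 'vtip': [341.5, 210.0], 'vroot': [277.9, 220.9]}
can z tilt 0.3 foot [548.6 393.5 182.6] tip [582.8 280.6 319.6] B in tip [ -24.1  136.  -215.8]
```

View pics/v1.png

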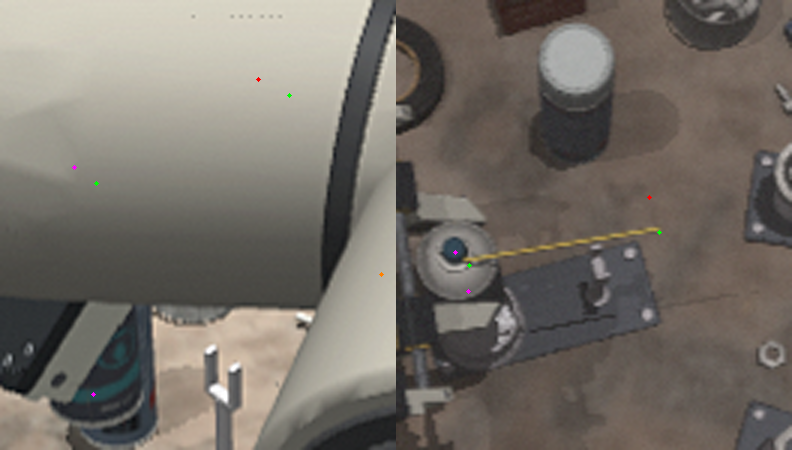

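The predicted dots match the top view to within about 1 px (2 mm): button at (455,249), drawn straw tip at (659,230). So the grip and the 1.8° of slip are as modelled. Next I turn, tip and approach from above.

```bash
sed -i 's/OFF=7.8/OFF=7.3/; s/B=np.array(\[647,158,104.\])/B=np.array([645.5,159,105.])/' fin.py
python3 - <<'E'
from fin import *
report(); p,Rt,f=target(-28,40,50,80); plan(p,Rt,10)
E
```

```text
can z tilt 0.3 foot [548.6 393.5 182.6] tip [581.8 280.3 319.6] B in tip [ -25.2  134.4 -214.8]
deg 59.8 mm 158.4
d [-8. -7. 12.] w [-0.032  0.062 -0.078] ('q', array([ 0.76,  0.87,  0.74, -0.68,  1.91,  0.41]), 'max dq', np.float64(0.15))
d [-8. -8. 11.] w [-0.032  0.062 -0.078] ('q', array([ 0.74,  0.79,  0.87, -0.63,  1.81,  0.35]), 'max dq', np.float64(0.13))
d [-8. -9. 10.] w [-0.032  0.062 -0.078] ('q', array([ 0.72,  0.72,  0.98, -0.58,  1.71,  0.28]), 'max dq', np.float64(0.11))
d [ -8. -10.   9.] w [-0.032  0.062 -0.078] ('q', array([ 0.68,  0.65,  1.07, -0.54,  1.63,  0.2 ]), 'max dq', np.float64(0.09))
d [ -8. -11.   9.] w [-0.032  0.062 -0.078] ('q', array([ 0.65,  0.6 ,  1.16, -0.49,  1.55,  0.1 ]), 'max dq', np.float64(0.1))
d [ -7. -12.   8.] w [-0.032  0.062 -0.078] ('q', array([ 0.6 ,  0.54,  1.23, -0.43,  1.48, -0.01]), 'max dq', np.float64(0.11))
d [ -7. -12.   7.] w [-0.032  0.062 -0.078] ('q', array([ 0.56,  0.49,  1.29, -0.37,  1.42, -0.13]), 'max dq', np.float64(0.12))
d [ -6. -13.   6.] w [-0.032  0.062 -0.078] ('q', array([ 0.5 ,  0.45,  1.34, -0.31,  1.37, -0.27]), 'max dq', np.float64(0.14))
d [ -6. -14.   5.] w [-0.032  0.062 -0.078] ('q', array([ 0.45,  0.42,  1.39, -0.24,  1.34, -0.41]), 'max dq', np.float64(0.15))
d [ -5. -14.   5.] w [-0.032  0.062 -0.078] ('q', array([ 0.39,  0.39,  1.42, -0.17,  1.32, -0.56]), 'max dq', np.float64(0.15))
```

```bash
python3 -m handwheel '[{"claw":30,"dx":-8,"dy":-7,"dz":12,"rx":-0.032,"ry":0.062,"rz":-0.078},{"claw":30,"dx":-8,"dy":-8,"dz":11,"rx":-0.032,"ry":0.062,"rz":-0.078},{"claw":30,"dx":-8,"dy":-9,"dz":10,"rx":-0.032,"ry":0.062,"rz":-0.078},{"claw":30,"dx":-8,"dy":-10,"dz":9,"rx":-0.032,"ry":0.062,"rz":-0.078},{"claw":30,"dx":-8,"dy":-11,"dz":9,"rx":-0.032,"ry":0.062,"rz":-0.078},{"claw":30,"dx":-7,"dy":-12,"dz":8,"rx":-0.032,"ry":0.062,"rz":-0.078},{"claw":30,"dx":-7,"dy":-12,"dz":7,"rx":-0.032,"ry":0.062,"rz":-0.078},{"claw":30,"dx":-6,"dy":-13,"dz":6,"rx":-0.032,"ry":0.062,"rz":-0.078},{"claw":30,"dx":-6,"dy":-14,"dz":5,"rx":-0.032,"ry":0.062,"rz":-0.078},{"claw":30,"dx":-5,"dy":-14,"dz":5,"rx":-0.032,"ry":0.062,"rz":-0.078}]'
python3 -m handwheel '[{"claw":30,"dx":0,"dy":0,"dz":0,"rx":0,"ry":0,"rz":0},{"claw":30,"dx":0,"dy":0,"dz":0,"rx":0,"ry":0,"rz":0},{"claw":30,"dx":0,"dy":0,"dz":0,"rx":0,"ry":0,"rz":0}]'
python3 - <<'E'
from fin import *
report(); p,Rt,f=target(-28,40,50,0); plan(p,Rt,5)
E
```

```text
time: 10.75
tool_pos: [503.4, 232.0, 240.7]
tcp_rot: [-3.063, 0.14, 2.574]
contact_force: [0.7, -1.0, -2.0]
grip_width: 46.4
time: 11.05
tool_pos: [504.0, 233.3, 240.5]
tcp_rot: [-3.061, 0.142, 2.57]
contact_force: [-0.5, -0.1, -1.0]
grip_width: 46.2
can z tilt 39.8 foot [453.6 261.9 188. ] tip [611.4 178.8 217.7] B in tip [  1.8 102.4 -61.3]
deg 0.3 mm 80.2
d [ 2.  1. 16.] w [0.001 0.001 0.001] ('q', array([ 0.39,  0.4 ,  1.45, -0.17,  1.28, -0.56]), 'max dq', np.float64(0.04))
d [ 2.  1. 16.] w [0.001 0.001 0.001] ('q', array([ 0.39,  0.42,  1.47, -0.17,  1.24, -0.55]), 'max dq', np.float64(0.04))
d [ 2.  1. 16.] w [0.001 0.001 0.001] ('q', array([ 0.39,  0.43,  1.5 , -0.17,  1.2 , -0.54]), 'max dq', np.float64(0.04))
d [ 2.  1. 16.] w [0.001 0.001 0.001] ('q', array([ 0.39,  0.45,  1.52, -0.18,  1.17, -0.54]), 'max dq', np.float64(0.04))
d [ 2.  1. 16.] w [0.001 0.001 0.001] ('q', array([ 0.39,  0.46,  1.54, -0.18,  1.13, -0.53]), 'max dq', np.float64(0.04))
```

```bash
python3 -m handwheel '[{"claw":30,"dx":2,"dy":1,"dz":16,"rx":0,"ry":0,"rz":0},{"claw":30,"dx":2,"dy":1,"dz":16,"rx":0,"ry":0,"rz":0},{"claw":30,"dx":2,"dy":1,"dz":16,"rx":0,"ry":0,"rz":0},{"claw":30,"dx":2,"dy":1,"dz":16,"rx":0,"ry":0,"rz":0},{"claw":30,"dx":2,"dy":1,"dz":15,"rx":0,"ry":0,"rz":0},{"claw":30,"dx":0,"dy":0,"dz":0,"rx":0,"ry":0,"rz":0},{"claw":30,"dx":0,"dy":0,"dz":0,"rx":0,"ry":0,"rz":0},{"claw":30,"dx":0,"dy":0,"dz":0,"rx":0,"ry":0,"rz":0}]'
python3 -c "
from fin import *
report()"; python3 look.py v2
```

```text
time: 11.85
tool_pos: [504.9, 231.6, 162.0]
tcp_rot: [-3.063, 0.143, 2.571]
contact_force: [-0.9, 0.3, -1.2]
grip_width: 46.2
can z tilt 39.8 foot [454.7 260.2 109.4] tip [612.5 177.2 139.3] B in tip [ 0.9 50.9 -2.2]
visual tip/root in can [ 22.  117.2 138.5] [  7.8   5.7 135. ]
scene origin [296 120] {'foot': [364.3, 259.7], 'top': [366.2, 170.9], 'ptip': [360.4, 175.7], 'vtip': [372.6, 175.1], 'vroot': [370.6, 176.0]}
top origin [306 151] {'foot': [344.0, 280.6], 'top': [369.3, 233.8], 'ptip': [385.1, 202.7], 'vtip': [394.8, 207.4], 'vroot': [372.3, 236.8]}
```

View pics/v2.png

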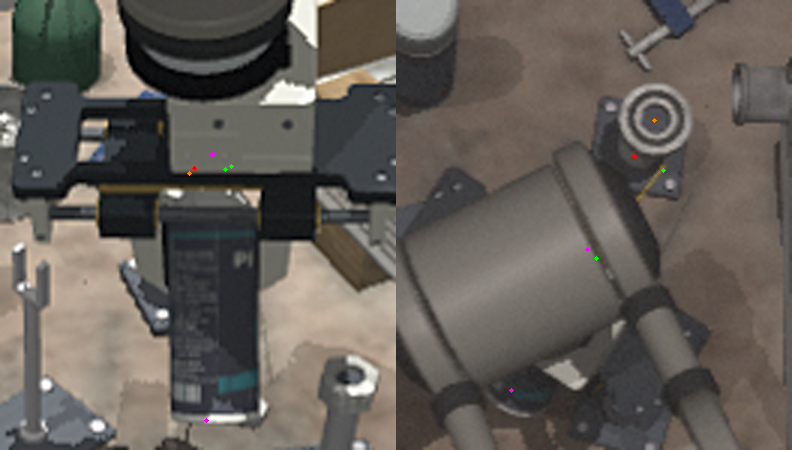

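The drawn tip is where predicted, at (663,168), and the bearing centre at (655,118) is within 1 px of my estimate. A small trim of 3 mm sideways and 2 mm down balances the yaw uncertainty, then I settle and check.

```bash
python3 -m handwheel '[{"claw":30,"dx":0,"dy":3,"dz":2,"rx":0,"ry":0,"rz":0},{"claw":30,"dx":0,"dy":0,"dz":0,"rx":0,"ry":0,"rz":0},{"claw":30,"dx":0,"dy":0,"dz":0,"rx":0,"ry":0,"rz":0},{"claw":30,"dx":0,"dy":0,"dz":0,"rx":0,"ry":0,"rz":0},{"claw":30,"dx":0,"dy":0,"dz":0,"rx":0,"ry":0,"rz":0},{"claw":30,"dx":0,"dy":0,"dz":0,"rx":0,"ry":0,"rz":0}]'
python3 -c "
from fin import *
report(); o=bot.get_obs(); print(abs(o['dq']).max(), o['contact_force'],o['grip_width'],o['time'])
bot.close_job()"
```

```text
time: 12.55
tool_pos: [506.3, 233.1, 158.9]
tcp_rot: [-3.062, 0.142, 2.571]
contact_force: [0.5, 0.4, -0.4]
grip_width: 46.7
can z tilt 39.8 foot [456.  261.7 106.5] tip [613.8 178.6 136.1] B in tip [ 2.7 48.5 -0. ]
0.0012589077119491323 [ 0.48075588  0.44507631 -0.36610809] 46.654917057349145 12.55
the job is handed in; nothing more can be done
```

I handed the job in at 12.6 s with the can held still in the aim. I drew it straight up until its foot was about 180 mm above the bench, turned and tipped it above fork height, and lowered it to the bearing. No verdict was reported.

**Last checks, from the measured tool pose and my grip model:**

| Quantity | Value |
|---|---|
| Can tilt from upright | 39.8° |
| Bearing centre in the straw-tip frame | x +2.7, y 48.5, z 0.0 mm |
| Straw tip height | 136 mm |
| Can foot height | 106 mm |
| Arm | at rest, outside force under 1 N |
| Grip | on the can, opening 46.7 mm |

**A check that disagreed:** in the pictures the straw is drawn about 7° askew to the can and lies outside the fork. The text says it lies in the fork's gap. While holding the can I turned it slightly and touched both prongs with about 3 and 6 N. The free travel matched a 4 mm straw in the 16 mm gap, so I aimed the straw as felt and as the text describes it. The straw as drawn therefore points about 25 mm to the side of the bearing's centre. If the judged straw is the drawn one, the aim fails.

**Remaining uncertainty:** about 1.5° in the can's yaw, or roughly 5 mm at the bearing. The three views of the bearing's centre differed by about 5 mm, and I used roughly their average. I took no picture after the last 3 mm trim. The one before it showed the bearing centre and the drawn straw tip within 1 px of prediction.

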